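# Wedge a glass gel cassette tight in its casting stand

### The arm

A 6-joint arm with a two-finger parallel gripper is mounted at the origin on the work surface. World frame = base frame: x ahead of the robot, y to its left, z up, the work surface at z = 0. Lengths are in m, angles in rad, forces in N, time in s.
With the tool pointing down it reaches from about 0.25 to 0.725 m from the base axis. Payload 4 kg.
Tool frame: the origin (TCP) lies at the very end of the fingers, on their centre line; the grasp point (between the pads) lies 19 mm behind it (grip_point_offset is the distance from the TCP to the grasp point, in m); z points along the fingers, y is the direction in which the jaws open and shut (so a half turn about z gives the same grasp; the last joint's range is limited). The gripper opens to 85 mm and grips with 20 to 120 N. Pads are 22 mm wide; open, the fingers measure 114 mm over their backs; the gripper's body (76 mm by 85 mm) begins 54 mm behind the grasp point. The pads swing forward as they close: fully open they stand 13 mm farther back than shut.
Start: joints at [1.183, 0.241, 0.005, 1.335, 0, 1.571], TCP at [0.189, 0.463, 0.231] pointing down, gripper open.
Joint ranges: [-2.72, 2.72], [-1.05, 1.87], [-1.09, 1.28], [-1.99, 2.15], [-1.42, 1.44], [-3.14, 3.14]. Speed limits (rad/s): [2.79, 2.79, 3.14, 3.14, 3.14, 3.14].

### API

Orientations are given as a unit quaternion [w, x, y, z].
In Python, from workcell import * gives the robot as it stands. The module is installed in compiled form; this text tells all that it offers.
- The arm moves only by the tool send_rows, never from a script. Its argument "increments" is a list of rows, each a list of 3 entries, a list of its own where there are three numbers: the turn, a rotation vector about the tool's x, y, z in rad, then the shift along the tool's x, y, z in m, then the closure in counts, from 0 (fully open) to 255 (shut). In form: [[[ax, ay, az], [tx, ty, tz], claw], ...]. A call has 1 to 5 rows; each row is the pose to reach, as a shift and turn from the pose commanded when the call began, along the tool's axes at that moment; what a row does not reach only later rows make up. A row lasts 1/8 s, in which the tool goes at most 62.5 mm and 10.7 degrees, less where a joint would pass 70% of its speed; a pose out of reach is approached as far as the arm can. A call with a gripper value outside its range is refused whole. The fingers move at their own pace and stop on an object; the grip force is fixed at half the most. Time passes only in rows, so rows that repeat a pose let the fingers close. It gives the time, the measured TCP pose, the force and the opening at its end, in the units of the state.
- get_state(): the state, without advancing time (a new reading comes with each control period).
- read_camera(name): name is "side" or "top"; returns the picture (384x512x3 uint8, red, green, blue); there is no depth.
- camera_params(name): a dict with "intrinsics" (3x3 intrinsics, pixels), "rvec" (rotation vector, rad) and "tvec" (3), from world to camera coordinates, as OpenCV has them. Camera axes: x right, y down, z forward; pixel columns grow to the right and rows downward; lengths in m; the calibration is good to about 2 mm. A picture is of the moment at which its call begins. camera_params takes no time and is no camera call.
- sign_off(): hands the job in, once; it reports no verdict.
The state is a dict: "time_s": time; "joints": joint angles; "dq": joint speeds; "tau": joint torques, N m; "tool_pos": TCP position; "tcp_rot": TCP orientation; "force": force on the tool from outside, world axes, zero at the start; "moment": the same for the moment, N m; "finger_gap": opening from 0.0 (shut) to 1.0 (fully open).
Only numpy, scipy, OpenCV 4.12 (cv2) and the standard library are available. Lean on these libraries where they do the work, as an engineer would, in place of code of your own. Each camera call takes 0.05 s, during which the arm holds its last target.

### The job

Lock the loose glass gel cassette tight against the gasket of the blue casting stand: take the orange wedge out of its white holder, set it upright, nose down, into the middle of the slot between the glass and the grey stop, with its slanted side (white stripe) to the stop, then press or tap it down until it is locked tight and let go. Do it gently, stopping as soon as it is firm, for the glass cracks if the wedge is forced; leave the bottle, the tube rack and the beaker where they are.

Things in the scene. Friction and masses are not known exactly. Their poses are not given: they have to be found in the camera images.
- wedge: Loose orange wedge, 50 to 100 g, 95 high, upright in the holder. Origin: centre of the flat nose underneath; z up, x along its 30 width (-15..15), y along its thickness. Blade z 0..70: flat upright face at y = -6; slanted face from y = +6 at z = 0 to y = +16 at z = 70 (1 in 7). Head z 70..95: block, x -15..15, y -6..+14; white stripe on top along the +y (slanted) side.
- wedge_top (a point): Centre of the flat top of the wedge's head (wedge frame x 0, y +4, z 95), the place to press or tap. Axes as the wedge. The wedge is self-locking: it stays where it is pressed and does not spring back up.
- holder: Fixed white block 90 (x) by 70 (y) by 45 high, origin at the centre of its underside; the wedge stands with about 2 to 4 mm of play in its pocket, nose 12 above the bench, axes alike.
- stand: Fixed blue casting stand: base plate 130 (x) by 160 (y) by 10 thick, origin at the centre of its underside. It carries, from -y to +y: a back plate (top 82 above the bench) with a black rubber gasket; the green-tinted glass cassette, 104 (x) by 12 by 70 high (top 80 above the bench), between two 60 high uprights at x = -58 and +58; the slot; the grey fixed stop, 60 wide (x).
- slot (a point): Middle of the slot mouth, fixed on the stand, level with the top of the glass, 80 above the bench; axes as the stand, glass towards -y, stop towards +y. The upright glass face stands 7.2 to 9.2 from this point, the stop's lip (6 lower) 7.3 to 9.7: both differ each time and are not measured. Above the lip the stop flares back at 45 degrees; below, its face slopes 1 in 7 just as the wedge does.
- seat (a point): Point on the stand in the slot's middle, 60 below the slot point. What to feel: the wedge slips down by its weight till it fills the slot; a press of 1 to 4 N then drives it 2 to 17 further as the loose cassette slides back 0.3 to 2.3 to its gasket; then it gets firm, within 1 to 5, nose 38 to 62 below the slot point.
- gasket (a point): Middle of the gasket's front on the stand (y -46, 45 above the bench; the cassette's back touches it when home). Tight: once let go, the wedge bears on the glass with over 12 N. A slow press of 9 to 14 N straight down on the wedge gives that; over 40 N on the glass (from a press of some 20 N up) cracks it.
- bottle: Loose bystander: bottle with blue cap, 70 across, 150 high, origin centre of underside.
- tube_rack: Loose bystander: orange rack with tubes, 70 by 140, 77 high, origin centre of underside.
- beaker: Loose bystander: empty beaker, 72 across, 85 high, origin centre of underside.
Not all that is in view belongs to the job. There is more than one size of the wedge; the job needs the largest. Of the things like the stand, leave any that is brown; of the rest the smaller one is meant.

How it is judged:
By the outcome, as a careful person would: the job done as asked, in the order asked, and still so for the second after the job is handed in, with the robot touching nothing.
It also fails if it takes over 61 s, if anything falls off the work surface, if the arm or the gripper's body presses on something with over 40 N, if the wrist force passes 120 N, or if a joint passes its speed limit or range.

## Working session

There is one attempt and no reset: what is moved stays moved. The work goes in short steps, Python scripts to look and compute and a tool call to move; the robot and the scene stay as the last step left them, time stands still between calls to the robot, and variables do not carry over. Pictures are saved under pics/ and viewed, and the job is handed in when it is done.

Besides the shell and the picture viewer there is one more tool, called after "Emit:" as name(argument=value, ...), one argument or row to a line, values as JSON. send_rows: Moves the arm, as the interface text tells. Its arguments: {"type":"object","properties":{"increments":{"type":"array","items":{"type":"array"}}},"required":["increments"]}

```bash
mkdir -p pics
python3 - <<'E'
from workcell import *
import cv2, numpy as np
s=get_state(); print(s)
for n in ("side","top"):
    im=read_camera(n); cv2.imwrite(f"pics/{n}0.png",im[:,:,::-1]); p=camera_params(n); print(n,p)
E
```

```text
{'time_s': 0.0, 'joints': array([ 1.18299045e+00,  2.41439686e-01,  3.73906134e-03,  1.33517685e+00,
       -8.58218509e-06,  1.57080256e+00]), 'dq': array([-0.00130248, -0.00028848, -0.00025305,  0.00156151,  0.0005658 ,
        0.00067603]), 'tau': array([ 3.47813075e-04, -3.72318184e+01,  2.52407295e+01,  1.68956921e-02,
        6.69438418e-05, -2.72523231e-06]), 'tool_pos': array([0.1888485 , 0.46229919, 0.23040526]), 'tcp_rot': array([-1.96294312e-04,  1.92693095e-01,  9.81258523e-01, -1.02189979e-03]), 'force': array([ 0.48546925, -0.03160035, -0.62594078]), 'moment': array([-0.03964733,  0.06555497, -0.01877846]), 'finger_gap': 1.0000551297363949}
side {'intrinsics': array([[391.24085086,   0.        , 250.41916584],
       [  0.        , 391.24085086, 196.82403642],
       [  0.        ,   0.        ,   1.        ]]), 'rvec': array([ 2.27057715, -0.23337634,  0.10074178]), 'tvec': array([-0.57318339,  0.15007619,  0.91613421])}
top {'intrinsics': array([[377.19131145,   0.        , 253.74867907],
       [  0.        , 377.19131145, 191.73123152],
       [  0.        ,   0.        ,   1.        ]]), 'rvec': array([ 2.17672126, -2.21931904,  0.10223331]), 'tvec': array([0.01204492, 0.58000822, 1.27310183])}
```

View pics/side0.png

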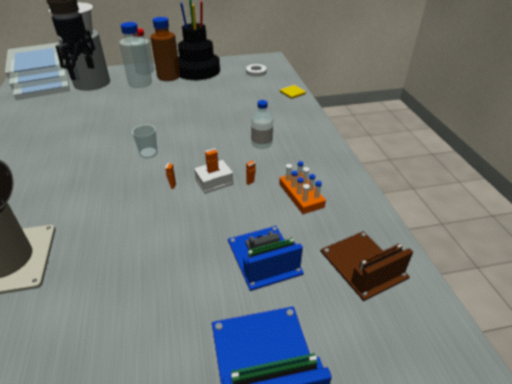

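View pics/top0.png

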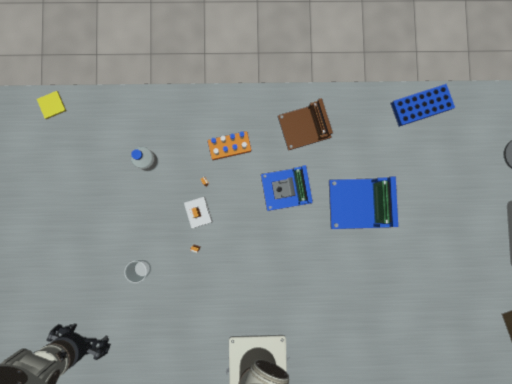

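The pictures show the holder with a wedge at top (197,212), the small blue stand at top (287,188) and side (265,255), and the other loose wedges at top (204,181) and (195,248). I'll zoom in next.

```bash
cat > h.py <<'E'
import cv2, numpy as np
from workcell import *
def cam(n):
    p=camera_params(n); R=cv2.Rodrigues(p["rvec"])[0]; return p["intrinsics"],R,np.array(p["tvec"])
def onz(n,px,z):
    K,R,t=cam(n); d=R.T@np.linalg.inv(K)@np.c_[np.atleast_2d(px),np.ones(len(np.atleast_2d(px)))].T
    c=(-R.T@t)[:,None]; return (c+d*((z-c[2])/d[2])).T
def proj(n,P):
    K,R,t=cam(n); return cv2.projectPoints(np.atleast_2d(np.array(P,float)),camera_params(n)["rvec"],t,K,None)[0][:,0]
def tri(a,b):
    P=[np.c_[cam(n)[1],cam(n)[2]] for n in("top","side")]
    P=[cam(n)[0]@p for n,p in zip(("top","side"),P)]
    X=cv2.triangulatePoints(P[0],P[1],np.array(a,float).reshape(-1,2).T,np.array(b,float).reshape(-1,2).T); return (X[:3]/X[3]).T
def crop(im,x0,y0,w,h,s,f):
    c=cv2.resize(im[y0:y0+h,x0:x0+w],None,fx=s,fy=s,interpolation=cv2.INTER_CUBIC); cv2.imwrite(f,c)
E
python3 - <<'E'
from h import *
t=cv2.imread("pics/top0.png"); s=cv2.imread("pics/side0.png")
a=cv2.resize(t[165:265,180:220],None,fx=6,fy=6,interpolation=2)[:600]
b=cv2.resize(t[160:220,255:321],None,fx=8,fy=8,interpolation=2); b=cv2.copyMakeBorder(b,0,120,0,0,0)
cv2.imwrite("pics/tz.png",np.hstack([a,b]))
a=cv2.resize(s[140:200,160:265],None,fx=7,fy=7,interpolation=2);cv2.imwrite("pics/sz1.png",a)
a=cv2.resize(s[220:295,220:310],None,fx=8,fy=8,interpolation=2);cv2.imwrite("pics/sz2.png",a)
E
```

```text
(no output)
```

View pics/tz.png

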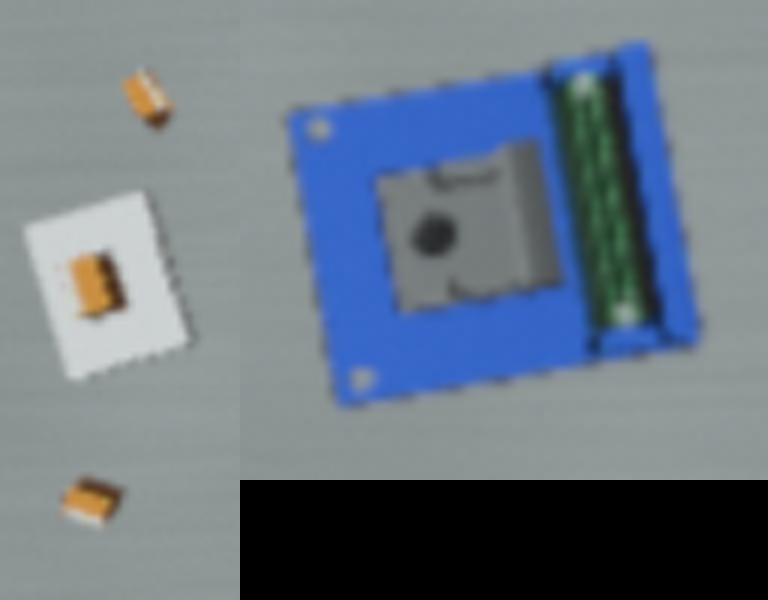

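View pics/sz1.png

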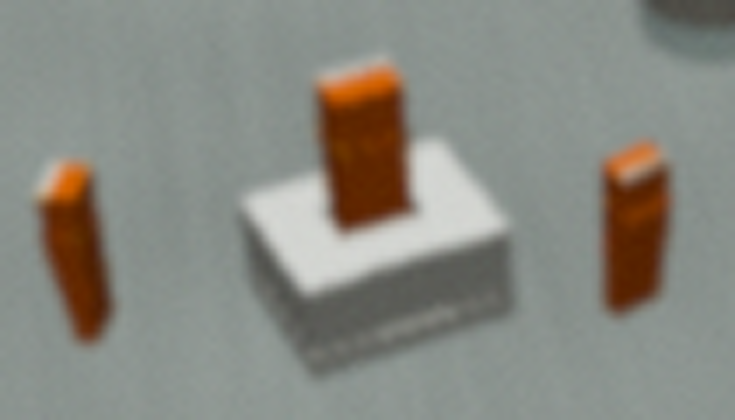

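View pics/sz2.png

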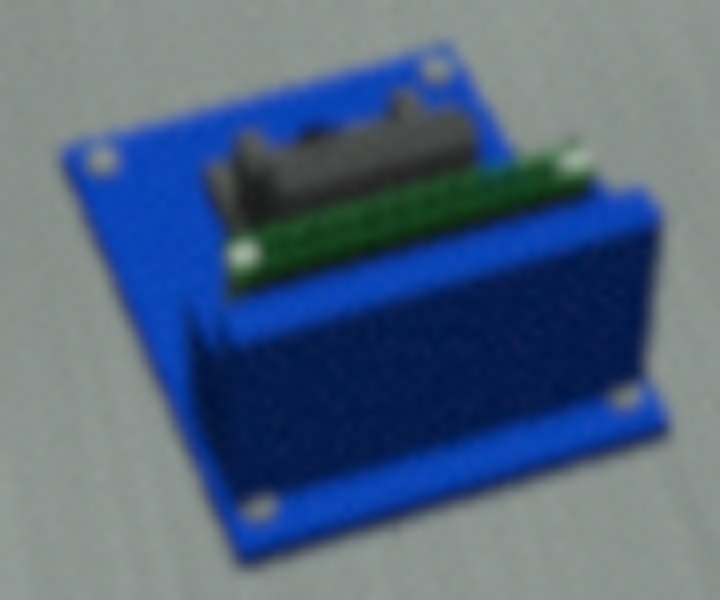

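The wedge's stripe is on its far (+y world) side. The stand's back plate is on the right (-y world) and the stop on the left. Next I'll measure corners in both views.

```bash
cat > m.py <<'E'
from h import *
def big(mask):
    c=max(cv2.findContours(mask.astype(np.uint8),cv2.RETR_EXTERNAL,cv2.CHAIN_APPROX_NONE)[0],key=cv2.contourArea); return c
t=cv2.imread("pics/top0.png"); g=cv2.cvtColor(t,cv2.COLOR_BGR2GRAY); f=4
def up(im,x0,y0,w,h): return cv2.resize(im[y0:y0+h,x0:x0+w],None,fx=f,fy=f,interpolation=cv2.INTER_CUBIC)
def back(p,x0,y0): return (np.asarray(p,float).reshape(-1,2)+.5)/f-.5+[x0,y0]
# holder
u=up(t,180,190,36,44).astype(int); m=u.min(2)>182
c=cv2.convexHull(big(m)); r=cv2.minAreaRect(c); b=back(cv2.boxPoints(r),180,190); print("holder px",b.round(2)); w=onz("top",b,.045); print(w.round(4),w.mean(0).round(4)); e=[w[1]-w[0],w[2]-w[1]]; print([ (np.linalg.norm(v).round(4),np.arctan2(v[1],v[0]).round(3)) for v in e])
# side holder top face
s=cv2.imread("pics/side0.png"); u=up(s,190,155,48,40).astype(int); m=u.min(2)>170
c=cv2.convexHull(big(m)); q=cv2.approxPolyDP(c,8,True); print("side holder top",back(q,190,155).round(1).tolist())
# orange
u=cv2.cvtColor(up(t,180,190,36,44),cv2.COLOR_BGR2HSV); m=(u[...,0]<22)&(u[...,1]>110)&(u[...,2]>150)
c=big(m); b=back(cv2.boxPoints(cv2.minAreaRect(c)),180,190); print("orange top",b.round(2).tolist()); w=onz("top",b,.107); print(w.round(4),w.mean(0))
# stand
u=cv2.cvtColor(up(t,255,160,66,60),cv2.COLOR_BGR2HSV); m=(u[...,0]>100)&(u[...,0]<130)&(u[...,1]>130)
c=cv2.convexHull(big(m)); q=cv2.approxPolyDP(c,8,True); b=back(q,255,160); print("stand",b.round(2).tolist()); print(onz("top",b,.01).round(4)); print(onz("top",b,.082).round(4))
u=cv2.cvtColor(up(s,220,220,90,75),cv2.COLOR_BGR2HSV); m=(u[...,0]>100)&(u[...,0]<130)&(u[...,1]>130)
c=cv2.convexHull(big(m)); q=cv2.approxPolyDP(c,8,True); b=back(q,220,220); print("stand side",b.round(2).tolist()); print(onz("side",b,.01).round(4))
E
python3 m.py
```

```text
holder px [[183.44 202.41]
 [203.01 196.47]
 [210.77 222.01]
 [191.2  227.96]]
[[0.547  0.237  0.045 ]
 [0.5657 0.1716 0.045 ]
 [0.4799 0.1467 0.045 ]
 [0.4615 0.2119 0.045 ]] [0.5135 0.1918 0.045 ]
[(np.float64(0.068), np.float64(-1.293)), (np.float64(0.0893), np.float64(-2.86))]
side holder top [[231.6, 171.4], [203.6, 180.9], [194.6, 168.1], [221.9, 159.6]]
orange top [[191.42, 208.4], [195.48, 207.15], [198.15, 215.83], [194.09, 217.08]]
[[0.5248 0.2019 0.107 ]
 [0.5285 0.189  0.107 ]
 [0.5009 0.1809 0.107 ]
 [0.4972 0.1937 0.107 ]] [0.51283938 0.19138029 0.107     ]
stand [[304.88, 165.12], [311.38, 202.12], [267.38, 209.88], [261.12, 174.38]]
[[ 0.6703 -0.1794  0.01  ]
 [ 0.5411 -0.1981  0.01  ]
 [ 0.5173 -0.0451  0.01  ]
 [ 0.6406 -0.0262  0.01  ]]
[[ 0.6605 -0.1676  0.082 ]
 [ 0.5383 -0.1853  0.082 ]
 [ 0.5159 -0.0408  0.082 ]
 [ 0.6324 -0.0229  0.082 ]]
stand side [[300.62, 244.12], [301.88, 273.88], [249.88, 289.62], [227.62, 239.12], [271.62, 226.62]]
[[ 0.6877 -0.0997  0.01  ]
 [ 0.664  -0.1858  0.01  ]
 [ 0.5422 -0.2034  0.01  ]
 [ 0.5188 -0.0475  0.01  ]
 [ 0.6339 -0.0279  0.01  ]]
```

```bash
cat > m2.py <<'E'
from h import *
from m import big,up,back,t,s,f
print("=====")
def edges(im,x0,y0,w,h,n):
    u=cv2.cvtColor(up(im,x0,y0,w,h),cv2.COLOR_BGR2HSV); m=(u[...,0]>100)&(u[...,0]<130)&(u[...,1]>100)
    c=big(m); q=cv2.approxPolyDP(cv2.convexHull(c),8,True).reshape(-1,2).astype(float); P=c.reshape(-1,2).astype(float); out=[]
    for a,b in zip(q,np.roll(q,-1,0)):
        d=(b-a); L=np.linalg.norm(d); d/=L; tt=(P-a)@d; nn=(P-a)@np.array([-d[1],d[0]])
        k=(tt>.15*L)&(tt<.85*L)&(abs(nn)<6); 
        vx,vy,px,py=cv2.fitLine(P[k].astype(np.float32),cv2.DIST_HUBER,0,.01,.01).ravel(); out.append((np.array([px,py]),np.array([vx,vy]),a,b))
    X=[]
    for (p,v,_,_),(p2,v2,_,_) in zip(out,out[1:]+out[:1]):
        k=np.linalg.solve(np.c_[v,-v2],p2-p)[0]; X.append(p+k*v)
    X=back(X,x0,y0); print(n,X.round(2).tolist()); print(onz(n,X,.01).round(4))
    return X
T=edges(t,255,160,66,60,"top"); S=edges(s,220,220,90,75,"side")
K,R,tt=cam("side"); print("sidecam",-R.T@tt)
K,R,tt=cam("top"); print("topcam",-R.T@tt)
# holder top heights
a=[[183.44,202.41],[203.01,196.47],[210.77,222.01],[191.2,227.96]]
b=[[221.9,159.6],[231.6,171.4],[203.6,180.9],[194.6,168.1]]
print(tri(a,b).round(4))
u=cv2.resize(s[145:175,198:228],None,fx=16,fy=16,interpolation=2);cv2.imwrite("pics/sz3.png",u)
u=cv2.resize(t[198:222,184:208],None,fx=20,fy=20,interpolation=2);cv2.imwrite("pics/tz3.png",u)
E
python3 m2.py | sed -n '/=====/,$p'
```

```text
=====
top [[312.32, 202.39], [266.83, 210.5], [260.49, 173.9], [305.68, 165.85]]
[[ 0.5401 -0.2014  0.01  ]
 [ 0.5152 -0.0432  0.01  ]
 [ 0.6423 -0.0241  0.01  ]
 [ 0.6678 -0.1821  0.01  ]]
side [[301.08, 246.43], [301.42, 274.28], [249.59, 290.33], [226.54, 238.24], [273.35, 225.68]]
[[ 0.6865 -0.107   0.01  ]
 [ 0.6626 -0.1866  0.01  ]
 [ 0.5413 -0.205   0.01  ]
 [ 0.5167 -0.0441  0.01  ]
 [ 0.639  -0.0256  0.01  ]]
sidecam [ 0.44449602 -0.70096365  0.7081223 ]
topcam [0.49179554 0.03312232 1.30934447]
[[0.548  0.2369 0.0449]
 [0.5661 0.1713 0.0473]
 [0.4826 0.1465 0.046 ]
 [0.4642 0.2118 0.0449]]
```

Run:
```python
import cv2,numpy as np
a=cv2.imread("pics/sz3.png")[:,:400];b=cv2.imread("pics/tz3.png")[:,:400]
b=cv2.imread("pics/tz3.png");cv2.imwrite("pics/z3.png",np.hstack([cv2.resize(cv2.imread("pics/sz3.png"),(400,400)),cv2.resize(b,(400,400))]))
```

```text
(no output)
```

View pics/z3.png

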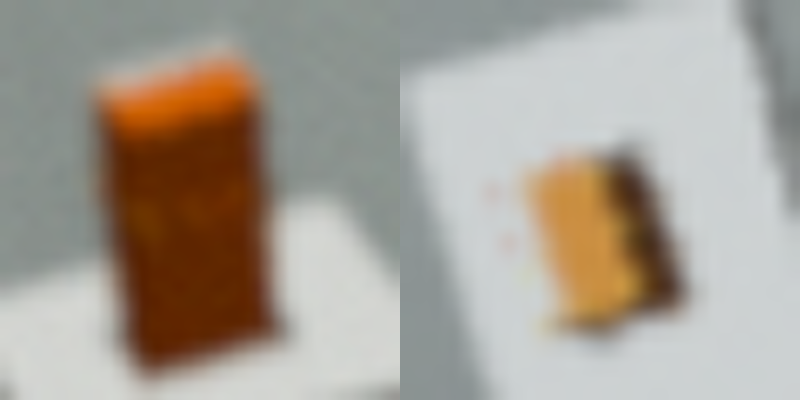

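The stripe is on the wedge's +y side, so it only needs a small yaw change. The stand yaw is about 0.153, with the slot near (0.595, -0.138). Next is a helper to convert targets into tool-frame moves.

```bash
cat > go.py <<'E'
import sys; from h import *
from scipy.spatial.transform import Rotation as Ro
def go(p,yaw,pitch=0):
    s=get_state(); q=s["tcp_rot"]; R=Ro.from_quat([q[1],q[2],q[3],q[0]])
    y=np.array([-np.sin(yaw),np.cos(yaw),0]); z=np.array([0,0,-1.]); x=np.cross(y,z)
    G=Ro.from_matrix(np.c_[x,y,z])
    print("t",round(s["time_s"],2),"pos",s["tool_pos"].round(4),"gap",round(s["finger_gap"],3),"F",s["force"].round(2),"j6",s["joints"][5].round(2))
    print("turn",(R.inv()*G).as_rotvec().round(4),"shift",R.inv().apply(np.array(p)-s["tool_pos"]).round(4))
if __name__=="__main__":
    a=[float(v) for v in sys.argv[1:]]; go(a[:3],a[3])
E
python3 go.py .5119 .1946 .2 .281
```

```text
t 0.1 pos [0.1889 0.4623 0.2305] gap 1.0 F [ 0.07 -0.26 -0.02] j6 1.57
turn [-1.800e-03 -6.000e-04 -6.688e-01] shift [-0.4003 -0.1257  0.0307]
```

Emit:
send_rows(
  increments=[
    [[0, 0, -0.16], [-0.06, -0.019, 0.005], 0],
    [[0, 0, -0.32], [-0.12, -0.038, 0.01], 0],
    [[0, 0, -0.48], [-0.18, -0.057, 0.015], 0],
    [[0, 0, -0.6], [-0.24, -0.076, 0.02], 0],
    [[0, 0, -0.669], [-0.3, -0.095, 0.025], 0],
  ],
)

```text
time_s: 0.72
tool_pos: [0.4212, 0.269, 0.207]
tcp_rot: [-0.0, -0.142, 0.99, 0.0]
force: [0.3, 0.3, -0.2]
finger_gap: 1.0
```

```bash
python3 go.py .5119 .1946 .17 .281
```

```text
t 0.72 pos [0.4212 0.269  0.207 ] gap 1.0 F [ 0.3   0.34 -0.19] j6 0.28
turn [ 0.0001 -0.0004  0.0032] shift [-0.0663 -0.0968  0.0369]
```

Emit:
send_rows(
  increments=[
    [[0, 0, 0], [-0.03, -0.043, 0.018], 0],
    [[0, 0, 0], [-0.0594, -0.0866, 0.035], 0],
    [[0, 0, 0], [-0.0594, -0.0866, 0.035], 0],
    [[0, 0, 0], [-0.0594, -0.0866, 0.035], 0],
  ],
)

```text
time_s: 1.23
tool_pos: [0.5007, 0.2036, 0.1719]
tcp_rot: [-0.001, -0.14, 0.99, 0.0]
force: [0.2, 0.4, 0.3]
finger_gap: 0.997
```

```bash
python3 - <<'E'
from h import *
for n in ("side","top"):
    im=read_camera(n)[:,:,::-1]; cv2.imwrite(f"pics/{n}1.png",im)
E
python3 - <<'E'
import cv2,numpy as np
s=cv2.imread("pics/side1.png")[100:200,160:260];t=cv2.imread("pics/top1.png")[165:265,150:250]
cv2.imwrite("pics/z4.png",np.hstack([cv2.resize(a,(400,400),interpolation=2) for a in(s,t)]))
E
python3 go.py .5119 .1946 .08 .281
```

```text
t 1.32 pos [0.5005 0.2046 0.1727] gap 1.005 F [-0.82  0.33  0.27] j6 0.11
turn [0.0003 0.0001 0.0017] shift [-0.0081 -0.0128  0.0927]
```

View pics/z4.png

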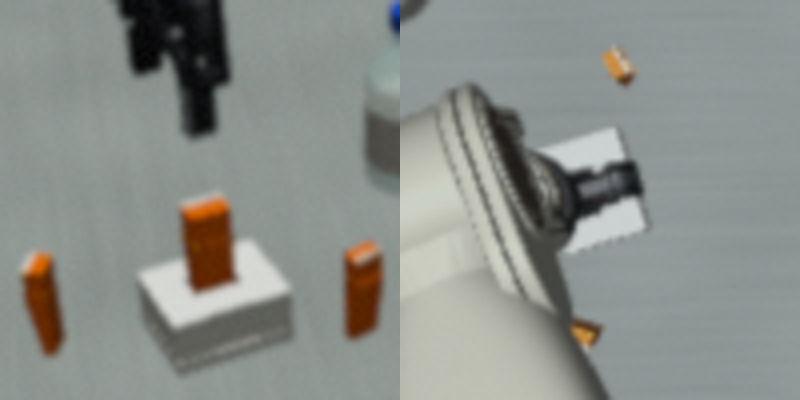

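The gripper is above the wedge with the jaws across its thickness. I'll centre and descend.

Emit:
send_rows(
  increments=[
    [[0, 0, 0], [-0.0081, -0.0128, 0.01], 0],
    [[0, 0, 0], [-0.0081, -0.0128, 0.03], 0],
    [[0, 0, 0], [-0.0081, -0.0128, 0.055], 0],
    [[0, 0, 0], [-0.0081, -0.0128, 0.08], 0],
    [[0, 0, 0], [-0.0081, -0.0128, 0.092], 0],
  ],
)

```text
time_s: 1.95
tool_pos: [0.5116, 0.1935, 0.0788]
tcp_rot: [-0.001, -0.141, 0.99, -0.0]
force: [-0.8, 0.5, -0.5]
finger_gap: 0.999
```

```bash
python3 go.py .5119 .1946 .08 .281
```

```text
t 1.95 pos [0.5116 0.1935 0.0788] gap 0.999 F [-0.83  0.46 -0.48] j6 0.08
turn [-0.0004 -0.0023  0.001 ] shift [-0.0006  0.001  -0.0012]
```

Emit:
send_rows(
  increments=[
    [[0, 0, 0], [0, 0, 0], 100],
    [[0, 0, 0], [0, 0, 0], 150],
    [[0, 0, 0], [0, 0, 0], 180],
    [[0, 0, 0], [0, 0, 0], 215],
    [[0, 0, 0], [0, 0, 0], 255],
  ],
)

```text
time_s: 2.58
tool_pos: [0.5132, 0.194, 0.0814]
tcp_rot: [0.001, -0.14, 0.99, 0.0]
force: [-0.2, -0.0, 3.9]
finger_gap: 0.224
```

```bash
python3 go.py .5119 .1946 .08 .281
```

```text
t 2.58 pos [0.5132 0.194  0.0814] gap 0.224 F [-0.18 -0.04  3.91] j6 0.08
turn [0.0003 0.002  0.0003] shift [0.0011 0.0009 0.0014]
```

Gap is about 19 mm, so the head is gripped. Now lifting straight up.

Emit:
send_rows(
  increments=[
    [[0, 0, 0], [0, 0, 0], 255],
    [[0, 0, 0], [0, 0, -0.01], 255],
    [[0, 0, 0], [0, 0, -0.03], 255],
    [[0, 0, 0], [0, 0, -0.06], 255],
    [[0, 0, 0], [0, 0, -0.1], 255],
  ],
)

```text
time_s: 3.2
tool_pos: [0.5113, 0.1931, 0.1802]
tcp_rot: [-0.002, -0.14, 0.99, -0.001]
force: [0.2, -0.0, -0.9]
finger_gap: 0.224
```

```bash
python3 go.py .594 -.134 .20 .153
python3 - <<'E'
from h import *
for n in ("side",):
    im=read_camera(n)[:,:,::-1]; cv2.imwrite(f"pics/{n}2.png",im); cv2.imwrite("pics/z5.png",cv2.resize(im[80:200,150:270],(480,480),interpolation=2))
E
```

```text
t 3.2 pos [0.5113 0.1931 0.1802] gap 0.224 F [ 0.19 -0.01 -0.89] j6 0.08
turn [-0.0009 -0.0038  0.1282] shift [ 0.0114 -0.3372 -0.0196]
```

View pics/z5.png

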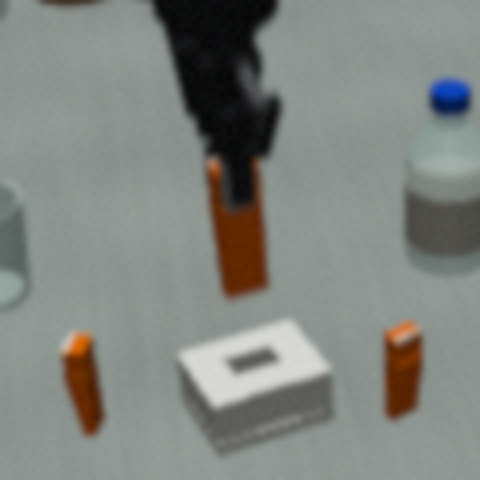

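The wedge is out of the holder, upright in the grip with its nose at side px (246,294)/4-scaled. Moving to above the slot.

Emit:
send_rows(
  increments=[
    [[0, 0, 0], [0.002, -0.05, -0.01], 255],
    [[0, 0, 0.03], [0.004, -0.11, -0.02], 255],
    [[0, 0, 0.06], [0.006, -0.17, -0.02], 255],
    [[0, 0, 0.09], [0.008, -0.23, -0.02], 255],
    [[0, 0, 0.128], [0.01, -0.28, -0.02], 255],
  ],
)

```text
time_s: 3.88
tool_pos: [0.5805, -0.0805, 0.2003]
tcp_rot: [-0.0, -0.075, 0.997, -0.0]
force: [1.3, -0.1, 0.1]
finger_gap: 0.222
```

```bash
python3 go.py .594 -.134 .175 .153
```

```text
t 3.88 pos [ 0.5805 -0.0805  0.2003] gap 0.222 F [ 1.32 -0.08  0.06] j6 -0.29
turn [-0.0002 -0.0006 -0.0021] shift [-0.0053 -0.0549  0.0253]
```

Emit:
send_rows(
  increments=[
    [[0, 0, 0], [-0.003, -0.025, 0.01], 255],
    [[0, 0, 0], [-0.0053, -0.045, 0.02], 255],
    [[0, 0, 0], [-0.0053, -0.0545, 0.025], 255],
    [[0, 0, 0], [-0.0053, -0.0545, 0.025], 255],
    [[0, 0, 0], [-0.0053, -0.0545, 0.025], 255],
  ],
)

```text
time_s: 4.5
tool_pos: [0.5942, -0.1301, 0.1758]
tcp_rot: [0.0, -0.077, 0.997, 0.0]
force: [-0.1, 0.0, -0.9]
finger_gap: 0.22
```

```bash
python3 go.py .594 -.134 .165 .153;  python3 - <<'E'
from h import *
a=[]
for n in ("side","top"):
    im=read_camera(n)[:,:,::-1]; cv2.imwrite(f"pics/{n}3.png",im); a.append(im)
cv2.imwrite("pics/z6.png",cv2.resize(a[0][200:300,210:310],(600,600),interpolation=2))
cv2.imwrite("pics/z7.png",cv2.resize(a[1][150:230,250:330],(560,560),interpolation=2))
E
```

```text
t 4.5 pos [ 0.5942 -0.1301  0.1758] gap 0.22 F [-0.06  0.   -0.87] j6 -0.37
turn [0.0003 0.0003 0.0015] shift [ 0.0008 -0.0038  0.0108]
```

View pics/z6.png

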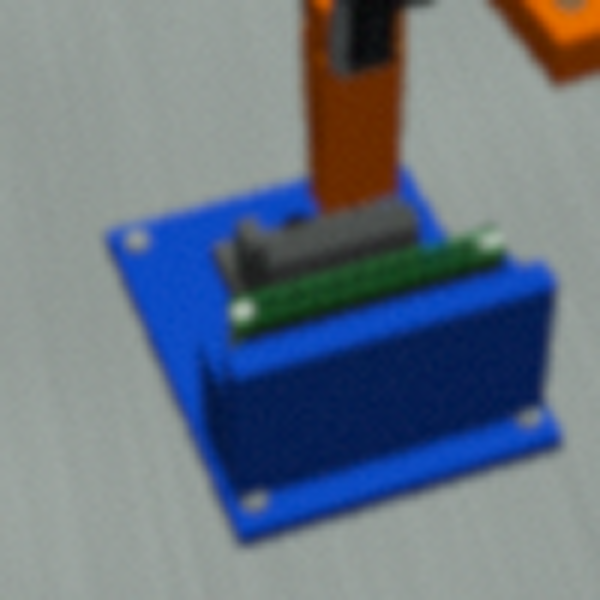

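View pics/z7.png

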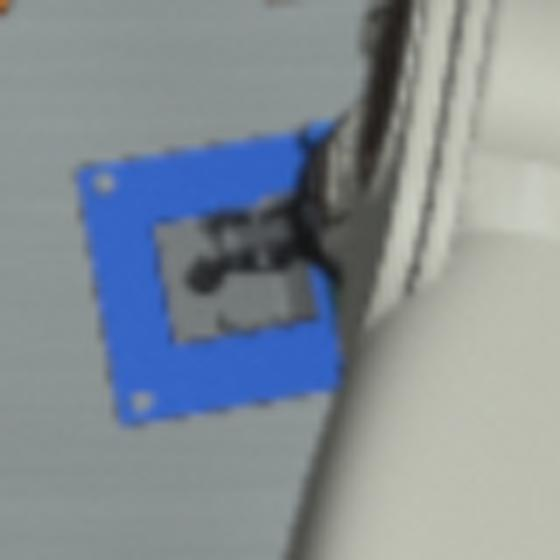

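```bash
cat > ov.py <<'E'
from h import *
import sys
def stand(P,c=(.591,-.1137),yaw=.153):
    P=np.atleast_2d(np.array(P,float)); C,S=np.cos(yaw),np.sin(yaw)
    return np.c_[c[0]+C*P[:,0]-S*P[:,1],c[1]+S*P[:,0]+C*P[:,1],P[:,2]]
def ov(img,n,x0,y0,w,h,s,out,tcp=None,nose=None):
    im=cv2.imread(img); u=cv2.resize(im[y0:y0+h,x0:x0+w],None,fx=s,fy=s,interpolation=2)
    def L(P,col):
        q=((proj(n,P)-[x0,y0]+.5)*s-.5); 
        for a,b in zip(q[:-1],q[1:]): cv2.line(u,tuple(map(int,a.round())),tuple(map(int,b.round())),col,1,cv2.LINE_AA)
    m=1e-3
    L(stand(np.array([[-65,-80,10],[65,-80,10],[65,80,10],[-65,80,10],[-65,-80,10]])*m),(0,255,255))
    for s_ in (.3,2.3): L(stand(np.array([[-52,-34+s_,80],[52,-34+s_,80]])*m),(255,255,255))
    L(stand(np.array([[-52,-46,80],[52,-46,80]])*m),(255,0,255))
    L(stand(np.array([[-30,-16,74],[30,-16,74]])*m),(0,0,255))
    if tcp is not None:
        c=(tcp[0]+np.sin(.153)*.004,tcp[1]-np.cos(.153)*.004); z=nose*1e3
        L(stand(np.array([[-15,-6,z],[15,-6,z],[15,6,z],[-15,6,z],[-15,-6,z]])*m,c),(0,255,0))
        L(stand(np.array([[-15,-6,z],[-15,-6,z+95],[15,-6,z+95],[15,-6,z]])*m,c),(0,255,0))
    cv2.imwrite(out,u)
if __name__=="__main__":
    ov("pics/side3.png","side",215,195,95,95,6,"pics/o1.png",(.5942,-.1301),.108)
    ov("pics/top0.png","top",255,160,66,60,9,"pics/o2.png")
E
python3 ov.py
```

```text
(no output)
```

View pics/o1.png

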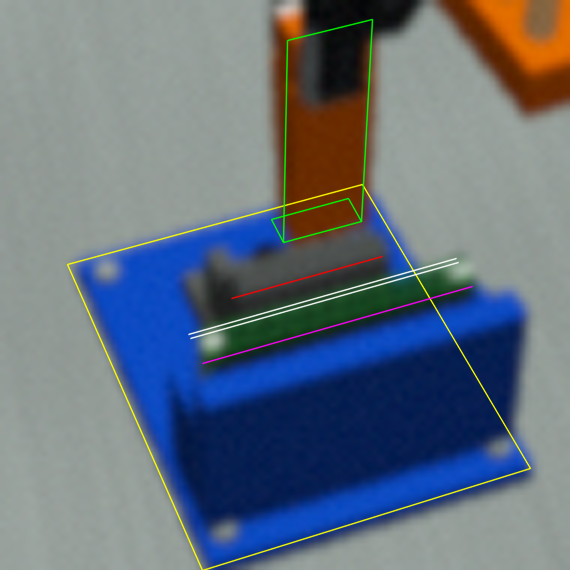

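View pics/o2.png

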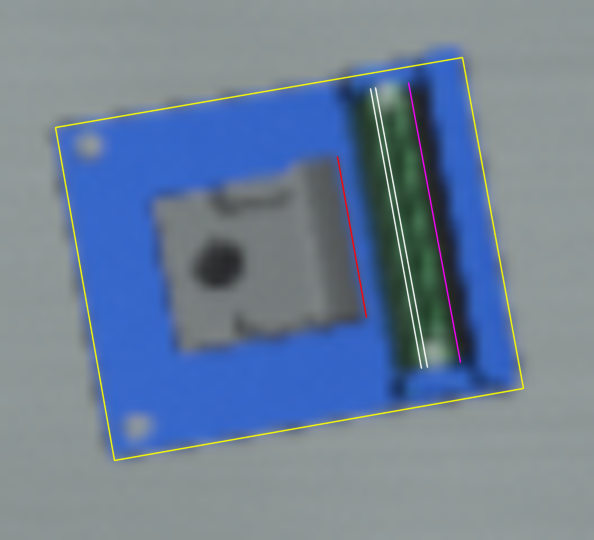

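Run:
```python
from h import *
s=cv2.imread("pics/side0.png").astype(float)
C,S=np.cos(.153),np.sin(.153)
def tost(P,c=(.591,-.1137)): d=P[:,:2]-c; return np.c_[C*d[:,0]+S*d[:,1],-S*d[:,0]+C*d[:,1]]*1e3
g=s[...,1]-(s[...,0]+s[...,2])/2
for x in range(250,293,3):
    col=cv2.resize(g[228:265,x:x+1],(1,37*8),interpolation=cv2.INTER_CUBIC).ravel()
    k=np.where(col>14)[0]; 
    if len(k)<5: continue
    r=lambda i:(i+.5)/8-.5+228
    p=np.array([[x,r(k[0])],[x,r(k[-1])]]); w=tost(onz("side",p,.08)); print(x,p[:,1].round(2),w.round(1).tolist(),col.max().round())
```

```text
250 [248.19 255.44] [[-41.9, -29.2], [-49.0, -48.2]] 33.0
253 [247.19 254.31] [[-34.9, -28.8], [-42.0, -47.5]] 42.0
256 [246.69 253.56] [[-28.4, -29.7], [-35.3, -47.8]] 40.0
259 [245.69 252.56] [[-21.3, -29.3], [-28.4, -47.5]] 39.0
262 [244.94 251.94] [[-14.5, -29.6], [-21.8, -48.1]] 40.0
265 [244.06 250.94] [[-7.5, -29.5], [-14.8, -47.7]] 39.0
268 [243.19 250.06] [[-0.5, -29.4], [-7.9, -47.7]] 40.0
271 [242.31 249.19] [[6.6, -29.4], [-1.0, -47.7]] 42.0
274 [241.44 248.31] [[13.7, -29.3], [5.9, -47.6]] 40.0
277 [240.69 247.56] [[20.7, -29.6], [12.8, -47.9]] 39.0
280 [240.69 246.56] [[26.8, -31.9], [19.9, -47.5]] 40.0
283 [240.31 245.81] [[33.4, -33.1], [26.8, -47.8]] 38.0
286 [238.19 244.94] [[42.1, -29.7], [33.9, -47.8]] 41.0
289 [237.56 244.06] [[49.0, -30.3], [41.0, -47.8]] 38.0
292 [237.19 243.19] [[55.7, -31.6], [48.1, -47.7]] 36.0
```

```bash
python3 go.py .594 -.131 .154 .153
```

```text
t 4.6 pos [ 0.5944 -0.1301  0.176 ] gap 0.223 F [-0.73 -0.72 -1.02] j6 -0.37
turn [-0.0001  0.0008  0.0018] shift [ 0.0005 -0.0008  0.022 ]
```

Emit:
send_rows(
  increments=[
    [[0, 0, 0.002], [0.0005, -0.0008, 0.007], 255],
    [[0, 0, 0.002], [0.0005, -0.0008, 0.014], 255],
    [[0, 0, 0.002], [0.0005, -0.0008, 0.02], 255],
    [[0, 0, 0.002], [0.0005, -0.0008, 0.022], 255],
    [[0, 0, 0.002], [0.0005, -0.0008, 0.022], 255],
  ],
)

```text
time_s: 5.22
tool_pos: [0.5937, -0.132, 0.1531]
tcp_rot: [-0.0, -0.075, 0.997, 0.0]
force: [0.9, -0.0, -1.0]
finger_gap: 0.225
```

```bash
python3 go.py .594 -.131 .154 .153;  python3 - <<'E'
from h import *
im=read_camera("side")[:,:,::-1]; cv2.imwrite("pics/side4.png",im)
p=get_state()["tool_pos"]
from ov import ov
ov("pics/side4.png","side",215,190,95,95,6,"pics/o3.png",p[:2],p[2]-.068)
E
```

```text
t 5.22 pos [ 0.5937 -0.132   0.1531] gap 0.225 F [ 0.91 -0.02 -0.99] j6 -0.37
turn [ 0.0002 -0.0005 -0.0019] shift [-0.0005  0.001  -0.0009]
```

View pics/o3.png

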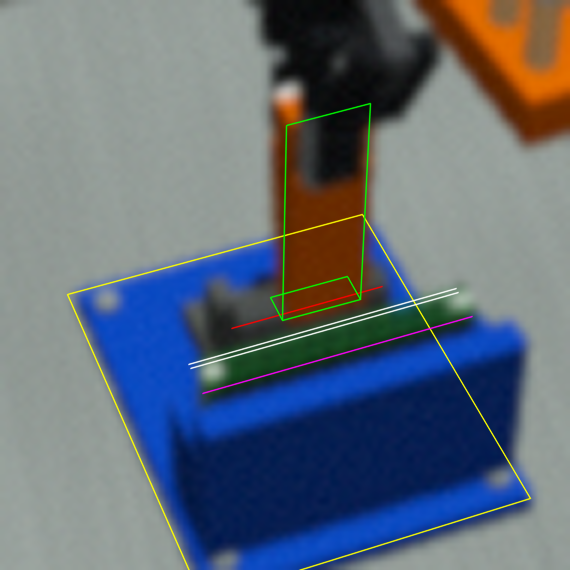

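The side view shows the nose centred in x just above the slot, a little to the stop side of the glass edge (side4 around px 262-276, 242). Descending slowly, watching the force.

Emit:
send_rows(
  increments=[
    [[0, 0, 0], [0, 0.001, 0.001], 255],
    [[0, 0, 0], [0, 0.001, 0.002], 255],
    [[0, 0, 0], [0, 0.001, 0.003], 255],
    [[0, 0, 0], [0, 0.001, 0.004], 255],
    [[0, 0, 0], [0, 0.001, 0.005], 255],
  ],
)

```text
time_s: 5.9
tool_pos: [0.5937, -0.131, 0.1483]
tcp_rot: [-0.0, -0.076, 0.997, -0.0]
force: [0.7, 0.2, -1.2]
finger_gap: 0.226
```

```bash
python3 go.py .594 -.131 .148 .153
```

```text
t 5.9 pos [ 0.5937 -0.131   0.1483] gap 0.226 F [ 0.72  0.23 -1.22] j6 -0.37
turn [-0.     -0.     -0.0018] shift [-0.0003 -0.      0.0003]
```

Emit:
send_rows(
  increments=[
    [[0, 0, 0], [0, 0, 0.0007], 255],
    [[0, 0, 0], [0, 0, 0.0014], 255],
    [[0, 0, 0], [0, 0, 0.0021], 255],
    [[0, 0, 0], [0, 0, 0.0028], 255],
    [[0, 0, 0], [0, 0, 0.0035], 255],
  ],
)

```text
time_s: 6.52
tool_pos: [0.5937, -0.131, 0.1449]
tcp_rot: [0.0, -0.076, 0.997, -0.0]
force: [0.9, -1.2, -0.5]
finger_gap: 0.22
```

Emit:
send_rows(
  increments=[
    [[0, 0, 0], [0, 0, 0.0007], 255],
    [[0, 0, 0], [0, 0, 0.0014], 255],
    [[0, 0, 0], [0, 0, 0.0021], 255],
    [[0, 0, 0], [0, 0, 0.0028], 255],
  ],
)

```text
time_s: 7.02
tool_pos: [0.5936, -0.131, 0.1421]
tcp_rot: [-0.0, -0.076, 0.997, 0.0]
force: [-0.2, 0.3, -0.3]
finger_gap: 0.226
```

Emit:
send_rows(
  increments=[
    [[0, 0, 0], [0, 0, 0.0007], 255],
    [[0, 0, 0], [0, 0, 0.0014], 255],
    [[0, 0, 0], [0, 0, 0.0021], 255],
    [[0, 0, 0], [0, 0, 0.0028], 255],
  ],
)

```text
time_s: 7.52
tool_pos: [0.5937, -0.131, 0.1393]
tcp_rot: [0.0, -0.076, 0.997, -0.0]
force: [0.3, 0.1, -0.8]
finger_gap: 0.225
```

Emit:
send_rows(
  increments=[
    [[0, 0, 0], [0, 0, 0.0007], 255],
    [[0, 0, 0], [0, 0, 0.0014], 255],
    [[0, 0, 0], [0, 0, 0.0021], 255],
  ],
)

```text
time_s: 7.9
tool_pos: [0.5937, -0.131, 0.1372]
tcp_rot: [0.0, -0.076, 0.997, -0.0]
force: [-0.9, -0.6, -0.5]
finger_gap: 0.224
```

Emit:
send_rows(
  increments=[
    [[0, 0, 0], [0, 0, 0.001], 255],
    [[0, 0, 0], [0, 0, 0.002], 255],
    [[0, 0, 0], [0, 0, 0.003], 255],
    [[0, 0, 0], [0, 0, 0.004], 255],
  ],
)

```text
time_s: 8.4
tool_pos: [0.5938, -0.1314, 0.1333]
tcp_rot: [0.0, -0.075, 0.997, -0.0]
force: [0.1, -1.1, -0.4]
finger_gap: 0.222
```

Emit:
send_rows(
  increments=[
    [[0, 0, 0], [0, 0, 0.001], 255],
    [[0, 0, 0], [0, 0, 0.002], 255],
    [[0, 0, 0], [0, 0, 0.003], 255],
    [[0, 0, 0], [0, 0, 0.004], 255],
  ],
)

```text
time_s: 8.9
tool_pos: [0.594, -0.1318, 0.1296]
tcp_rot: [0.0, -0.075, 0.997, -0.001]
force: [-0.2, -3.9, 1.2]
finger_gap: 0.225
```

Emit:
send_rows(
  increments=[
    [[0, 0, 0], [0, 0, 0.001], 255],
    [[0, 0, 0], [0, 0, 0.002], 255],
    [[0, 0, 0], [0, 0, 0.003], 255],
    [[0, 0, 0], [0, 0, 0.004], 255],
  ],
)

```text
time_s: 9.4
tool_pos: [0.5943, -0.1322, 0.1258]
tcp_rot: [0.001, -0.075, 0.997, -0.001]
force: [1.1, -7.0, 2.3]
finger_gap: 0.222
```

The stop is pushing the wedge toward the glass, so it's riding the stop side. I'll shift 2.5 mm toward the glass.

Emit:
send_rows(
  increments=[
    [[0, 0, 0], [0, -0.0008, 0], 255],
    [[0, 0, 0], [0, -0.0016, 0], 255],
    [[0, 0, 0], [0, -0.0022, 0], 255],
    [[0, 0, 0], [0, -0.0022, 0], 255],
  ],
)

```text
time_s: 9.9
tool_pos: [0.5939, -0.1328, 0.125]
tcp_rot: [-0.0, -0.076, 0.997, 0.0]
force: [1.8, -3.0, 0.7]
finger_gap: 0.221
```

Emit:
send_rows(
  increments=[
    [[0, 0, 0], [0, -0.0008, 0], 255],
    [[0, 0, 0], [0, -0.0012, 0.001], 255],
    [[0, 0, 0], [0, -0.0014, 0.002], 255],
    [[0, 0, 0], [0, -0.0015, 0.003], 255],
    [[0, 0, 0], [0, -0.0017, 0.004], 255],
  ],
)

```text
time_s: 10.52
tool_pos: [0.594, -0.1338, 0.121]
tcp_rot: [-0.0, -0.076, 0.997, 0.001]
force: [-1.1, 3.5, 0.2]
finger_gap: 0.223
```

Emit:
send_rows(
  increments=[
    [[0, 0, 0], [0, 0.0004, 0], 255],
    [[0, 0, 0], [0, 0.0005, 0.001], 255],
    [[0, 0, 0], [0, 0.0004, 0.002], 255],
    [[0, 0, 0], [0, 0.0003, 0.003], 255],
    [[0, 0, 0], [0, 0.0003, 0.003], 255],
  ],
)

```text
time_s: 11.15
tool_pos: [0.5942, -0.1345, 0.1181]
tcp_rot: [-0.0, -0.076, 0.997, 0.0]
force: [0.0, 3.8, 0.1]
finger_gap: 0.225
```

Emit:
send_rows(
  increments=[
    [[0, 0, 0], [0, 0.0005, 0], 255],
    [[0, 0, 0], [0, 0.0005, 0.001], 255],
    [[0, 0, 0], [0, 0.0005, 0.002], 255],
    [[0, 0, 0], [0, 0.0005, 0.003], 255],
    [[0, 0, 0], [0, 0.0005, 0.003], 255],
  ],
)

```text
time_s: 11.78
tool_pos: [0.5942, -0.1345, 0.1153]
tcp_rot: [0.0, -0.075, 0.997, -0.0]
force: [-0.2, 0.5, -0.7]
finger_gap: 0.222
```

Emit:
send_rows(
  increments=[
    [[0, 0, 0], [0, -0.0001, 0.001], 255],
    [[0, 0, 0], [0, -0.0002, 0.002], 255],
    [[0, 0, 0], [0, -0.0003, 0.003], 255],
    [[0, 0, 0], [0, -0.0003, 0.003], 255],
  ],
)

```text
time_s: 12.28
tool_pos: [0.5945, -0.1348, 0.1123]
tcp_rot: [0.0, -0.075, 0.997, -0.0]
force: [0.3, -1.1, 0.8]
finger_gap: 0.224
```

The fit is near (nose about 36 mm below the slot point). I'll release it so it settles by weight, then rise.

Emit:
send_rows(
  increments=[
    [[0, 0, 0], [0, 0, 0], 170],
    [[0, 0, 0], [0, 0, 0], 140],
    [[0, 0, 0], [0, 0, 0], 110],
    [[0, 0, 0], [0, 0, 0], 100],
    [[0, 0, 0], [0, 0, 0], 100],
  ],
)

```text
time_s: 12.9
tool_pos: [0.5942, -0.1343, 0.1122]
tcp_rot: [-0.0, -0.076, 0.997, 0.0]
force: [0.3, 0.9, 0.3]
finger_gap: 0.611
```

```bash
python3 go.py .5945 -.1348 .16 .153
```

```text
t 12.9 pos [ 0.5942 -0.1343  0.1122] gap 0.611 F [0.34 0.89 0.28] j6 -0.37
turn [ 0.     -0.0001 -0.0017] shift [-0.0003 -0.0005 -0.0478]
```

Emit:
send_rows(
  increments=[
    [[0, 0, 0], [0, 0, -0.008], 100],
    [[0, 0, 0], [0, 0, -0.02], 100],
    [[0, 0, 0], [0, 0, -0.035], 180],
    [[0, 0, 0], [0, 0, -0.045], 255],
    [[0, 0, 0], [0, 0, -0.045], 255],
  ],
)

```text
time_s: 13.52
tool_pos: [0.5951, -0.1346, 0.1589]
tcp_rot: [0.001, -0.076, 0.997, -0.0]
force: [0.1, -0.1, 0.7]
finger_gap: -0.001
```

```bash
python3 go.py .5945 -.1348 .15 .153;python3 - <<'E'
from h import *
from ov import ov
im=read_camera("side")[:,:,::-1]; cv2.imwrite("pics/side5.png",im)
p=get_state()["tool_pos"]
ov("pics/side5.png","side",215,190,95,95,6,"pics/o4.png")
E
```

```text
t 13.53 pos [ 0.5951 -0.1346  0.1589] gap -0.001 F [ 0.14 -0.06  0.73] j6 -0.37
turn [-0.0012  0.0029 -0.0018] shift [ 0.0007 -0.0001  0.0089]
```

View pics/o4.png

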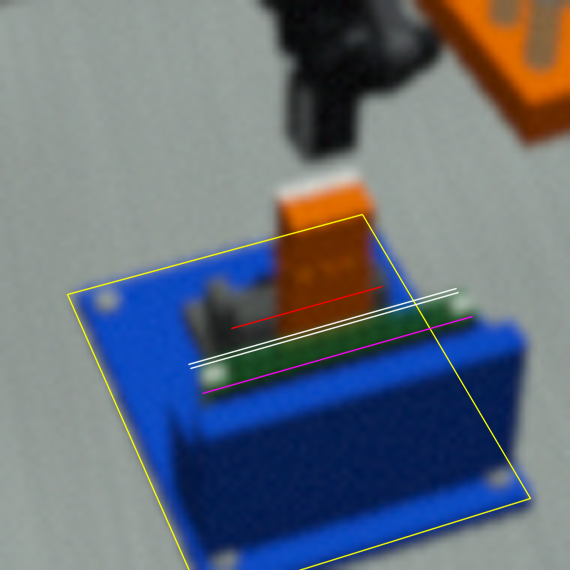

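The wedge stands upright mid-slot, with its stripe on the stop side (side5 top at about px 269,221). Fingers are closed directly above it, so I'll press gently.

Emit:
send_rows(
  increments=[
    [[0, 0, 0], [0, 0, 0.005], 255],
    [[0, 0, 0], [0, 0, 0.01], 255],
    [[0, 0, 0], [0, 0, 0.014], 255],
    [[0, 0, 0], [0, 0, 0.016], 255],
    [[0, 0, 0], [0, 0, 0.017], 255],
  ],
)

```text
time_s: 14.2
tool_pos: [0.5941, -0.1344, 0.1399]
tcp_rot: [-0.0, -0.076, 0.997, 0.0]
force: [1.1, 0.3, -0.4]
finger_gap: -0.0
```

Emit:
send_rows(
  increments=[
    [[0, 0, 0], [0, 0, 0.0006], 255],
    [[0, 0, 0], [0, 0, 0.0012], 255],
    [[0, 0, 0], [0, 0, 0.0018], 255],
    [[0, 0, 0], [0, 0, 0.0024], 255],
  ],
)

```text
time_s: 14.7
tool_pos: [0.5942, -0.1344, 0.1379]
tcp_rot: [0.0, -0.076, 0.997, -0.0]
force: [-0.3, -0.4, 0.0]
finger_gap: -0.004
```

Emit:
send_rows(
  increments=[
    [[0, 0, 0], [0, 0, 0.0006], 255],
    [[0, 0, 0], [0, 0, 0.0012], 255],
    [[0, 0, 0], [0, 0, 0.0018], 255],
    [[0, 0, 0], [0, 0, 0.0024], 255],
  ],
)

```text
time_s: 15.2
tool_pos: [0.5942, -0.1343, 0.1354]
tcp_rot: [0.0, -0.076, 0.997, 0.0]
force: [0.1, -0.3, -1.2]
finger_gap: 0.002
```

Emit:
send_rows(
  increments=[
    [[0, 0, 0], [0, 0, 0.0006], 255],
    [[0, 0, 0], [0, 0, 0.0012], 255],
    [[0, 0, 0], [0, 0, 0.0018], 255],
  ],
)

```text
time_s: 15.58
tool_pos: [0.5946, -0.1344, 0.1349]
tcp_rot: [0.001, -0.076, 0.997, -0.0]
force: [-2.4, 1.0, 7.7]
finger_gap: -0.006
```

Emit:
send_rows(
  increments=[
    [[0, 0, 0], [0, 0, 0], 255],
    [[0, 0, 0], [0, 0, 0], 255],
  ],
)

```text
time_s: 15.82
tool_pos: [0.5947, -0.1344, 0.1349]
tcp_rot: [0.001, -0.076, 0.997, -0.0]
force: [-0.4, 1.6, 7.2]
finger_gap: -0.001
```

Emit:
send_rows(
  increments=[
    [[0, 0, 0], [0, 0, 0.0002], 255],
    [[0, 0, 0], [0, 0, 0.0004], 255],
    [[0, 0, 0], [0, 0, 0.0004], 255],
  ],
)

```text
time_s: 16.2
tool_pos: [0.5947, -0.1344, 0.1349]
tcp_rot: [0.001, -0.076, 0.997, -0.0]
force: [-1.6, 0.8, 7.9]
finger_gap: 0.003
```

Emit:
send_rows(
  increments=[
    [[0, 0, 0], [0, 0, 0.0003], 255],
    [[0, 0, 0], [0, 0, 0.0006], 255],
    [[0, 0, 0], [0, 0, 0.0006], 255],
  ],
)

```text
time_s: 16.58
tool_pos: [0.5949, -0.1344, 0.1348]
tcp_rot: [0.001, -0.076, 0.997, -0.0]
force: [-2.1, 1.2, 10.3]
finger_gap: 0.003
```

Run:
```python
from h import *
im=read_camera("side")[:,:,::-1]; cv2.imwrite("pics/side6.png",im)
a=[]
for f in("side0","side5","side6"):
    s=cv2.imread(f"pics/{f}.png"); a.append(cv2.resize(s[215:270,240:305],(520,440),interpolation=2)[:, :])
    s=s.astype(float); g=s[...,1]-(s[...,0]+s[...,2])/2; o=[]
    for x in (248,251,254,257,280,283,286,289):
        c=cv2.resize(g[228:265,x:x+1],(1,296),interpolation=2).ravel(); k=np.where(c>20)[0]; o.append(((k[0]+.5)/8+227.5,(k[-1]+.5)/8+227.5))
    print(f,np.array(o).round(2).T.tolist())
cv2.imwrite("pics/c6.png",cv2.resize(np.hstack([a[0],a[2]]),(800,338)))
```

```text
Traceback (most recent call last):
IndexError: index 0 is out of bounds for axis 0 with size 0
```

Run:
```python
from h import *
a=[]
for f in("side0","side5","side6"):
    s=cv2.imread(f"pics/{f}.png"); a.append(cv2.resize(s[215:270,240:305],(520,440),interpolation=2)[:, :])
    s=s.astype(float); g=s[...,1]-(s[...,0]+s[...,2])/2; o=[]
    for x in (253,254,255,256,257,258,259,280,283,286,287,288,289):
        c=cv2.resize(g[228:265,x:x+1],(1,296),interpolation=2).ravel(); k=np.where(c>18)[0]; o.append(((k[0]+.5)/8+227.5,(k[-1]+.5)/8+227.5) if len(k) else (0,0))
    print(f,np.array(o).round(2).T.tolist())
cv2.imwrite("pics/c6.png",cv2.resize(np.hstack([a[0],a[2]]),(800,338)))
```

```text
side0 [[247.44, 247.19, 247.06, 246.81, 246.56, 246.19, 245.94, 240.81, 240.44, 238.56, 238.19, 237.94, 237.94], [254.19, 253.94, 253.56, 253.31, 253.06, 252.81, 252.31, 246.31, 245.56, 244.81, 244.31, 244.19, 243.94]]
side5 [[248.06, 247.81, 247.56, 247.19, 247.06, 246.69, 246.56, 241.31, 240.94, 239.06, 238.81, 238.44, 238.31], [254.31, 254.06, 253.81, 253.56, 253.19, 252.94, 252.81, 246.69, 245.94, 244.94, 244.81, 244.31, 244.06]]
side6 [[248.06, 247.81, 247.44, 247.19, 246.94, 246.81, 246.56, 241.31, 240.94, 239.06, 238.69, 238.56, 238.31], [254.44, 254.06, 253.81, 253.56, 253.19, 252.94, 252.81, 246.69, 245.81, 244.94, 244.81, 244.44, 244.06]]
```

View pics/c6.png

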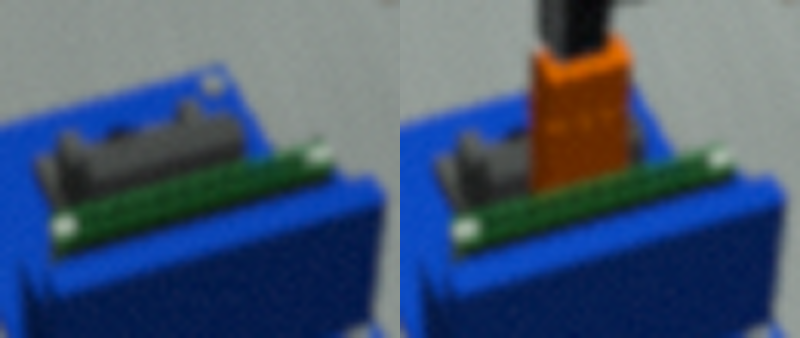

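Emit:
send_rows(
  increments=[
    [[0, 0, 0], [0, 0, 0.0002], 255],
    [[0, 0, 0], [0, 0, 0.0003], 255],
    [[0, 0, 0], [0, 0, 0.0003], 255],
  ],
)

```text
time_s: 17.0
tool_pos: [0.595, -0.1343, 0.1348]
tcp_rot: [0.002, -0.076, 0.997, -0.0]
force: [-1.9, 1.3, 10.6]
finger_gap: -0.003
```

Emit:
send_rows(
  increments=[
    [[0, 0, 0], [0, 0, 0.0002], 255],
    [[0, 0, 0], [0, 0, 0.0004], 255],
    [[0, 0, 0], [0, 0, 0.0004], 255],
    [[0, 0, 0], [0, 0, 0.0004], 255],
  ],
)

```text
time_s: 17.5
tool_pos: [0.5952, -0.1343, 0.1347]
tcp_rot: [0.002, -0.076, 0.997, -0.0]
force: [-2.5, 2.0, 11.6]
finger_gap: -0.003
```

The wedge took 11.6 N with almost no travel. I'll lift off and look from both views to make sure it is seated and not cocked.

Emit:
send_rows(
  increments=[
    [[0, 0, 0], [0, 0, -0.01], 255],
    [[0, 0, 0], [0, 0, -0.05], 255],
    [[0, 0, 0], [0.06, 0, -0.07], 255],
    [[0, 0, 0], [0.12, 0, -0.07], 255],
    [[0, 0, 0], [0.18, 0, -0.07], 255],
  ],
)

```text
time_s: 18.12
tool_pos: [0.4147, -0.1617, 0.2021]
tcp_rot: [0.0, -0.076, 0.997, -0.0]
force: [-0.3, -0.8, -0.2]
finger_gap: 0.001
```

```bash
python3 go.py .4 -.16 .2 .153;python3 - <<'E'
from h import *
for n in ("side","top"):
    im=read_camera(n)[:,:,::-1]; cv2.imwrite(f"pics/{n}7.png",im)
s=cv2.imread("pics/side7.png");t=cv2.imread("pics/top7.png")
cv2.imwrite("pics/z7.png",np.hstack([cv2.resize(s[210:285,225:300],(400,400),interpolation=2),cv2.resize(t[160:215,258:313],(400,400),interpolation=2)]))
E
```

```text
t 18.12 pos [ 0.4147 -0.1617  0.2021] gap 0.001 F [-0.32 -0.75 -0.17] j6 -0.52
turn [-0.0007  0.0005 -0.0013] shift [0.0143 0.0039 0.0021]
```

View pics/z7.png

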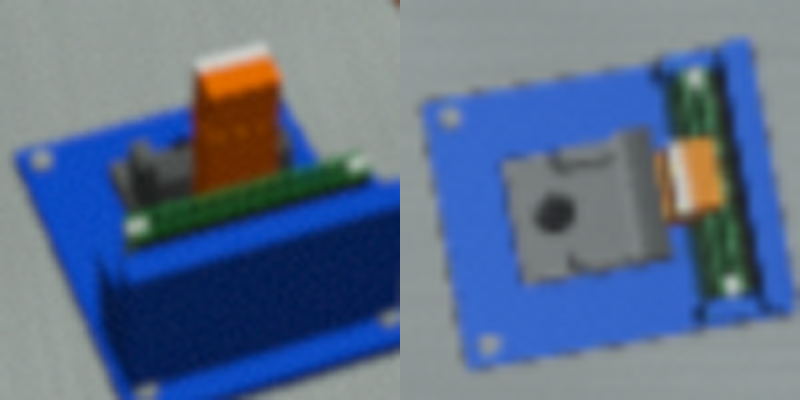

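Run:
```python
from h import *
from ov import stand
m=1e-3
out=[]
for n,x0,y0,w in(("side",225,210,75),("top",258,160,55)):
    im=cv2.imread(f"pics/{n}7.png"); s=400/w
    u=cv2.resize(im[y0:y0+w,x0:x0+w],(400,400),interpolation=2)
    def L(P,col):
        q=((proj(n,stand(np.array(P,float)*m))-[x0,y0]+.5)*s-.5)
        for a,b in zip(q[:-1],q[1:]): cv2.line(u,tuple(map(int,a.round())),tuple(map(int,b.round())),col,1,cv2.LINE_AA)
    y=-28;z=40
    L([[-15,y-6,z+95],[15,y-6,z+95],[15,y+14,z+95],[-15,y+14,z+95],[-15,y-6,z+95]],(255,0,0))
    L([[-15,y-6,z+95],[-15,y-6,80],[15,y-6,80],[15,y-6,z+95]],(255,255,0))
    L([[-52,-46,80],[52,-46,80],[52,-34,80],[-52,-34,80],[-52,-46,80]],(255,255,255))
    L([[-65,-80,10],[65,-80,10],[65,80,10],[-65,80,10],[-65,-80,10]],(0,255,255))
    out.append(u)
cv2.imwrite("pics/z8.png",np.hstack(out))
```

```text
(no output)
```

View pics/z8.png

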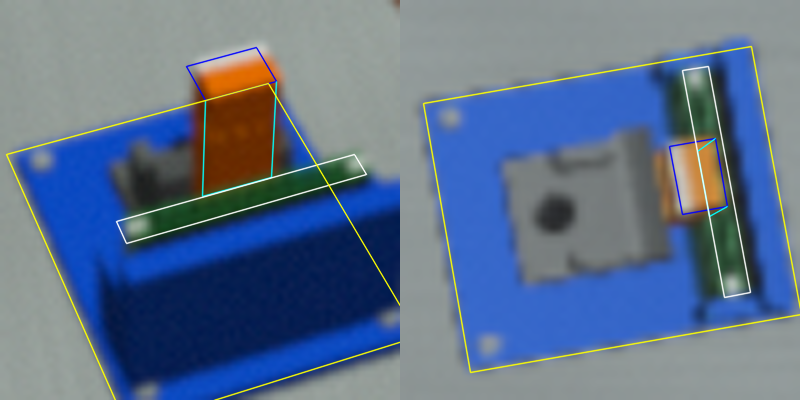

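Run:
```python
from h import *
for f in("side5","side6","side7"):
    s=cv2.imread(f"pics/{f}.png").astype(float); g=s[...,2]-s[...,0]; o=[]
    for x in (264,266,268,270,272,274):
        c=cv2.resize(g[205:260,x:x+1],(1,55*8),interpolation=2).ravel(); k=np.where(c>80)[0]; o.append((k[0]+.5)/8+204.5)
    print(f,np.round(o,2))
```

```text
side5 [222.44 222.06 221.31 220.94 220.31 220.06]
side6 [223.56 224.69 224.06 223.56 222.94 220.56]
side7 [222.56 222.19 221.56 221.06 220.56 220.19]
```

Both views show it upright, centred, and with its stripe to the stop. The top is at 0.135 m (nose 40 mm below the slot point). The cassette moved back about 1.3 mm, apparently during insertion. Only about 0.4 mm of travel came under the 11.6 N press, so I'll press once more, slightly better centred, up to about 13 to 14 N.

```bash
python3 go.py .5955 -.1348 .142 .153
```

```text
t 18.23 pos [ 0.4089 -0.1607  0.2007] gap 0.001 F [ 1.1   0.03 -0.35] j6 -0.52
turn [ 0.003  -0.007  -0.0049] shift [-0.1888 -0.0021  0.0574]
```

Emit:
send_rows(
  increments=[
    [[0, 0, 0], [-0.05, -0.001, 0], 255],
    [[0, 0, 0], [-0.1, -0.001, 0], 255],
    [[0, 0, 0], [-0.15, -0.002, 0], 255],
    [[0, 0, 0], [-0.185, -0.002, 0.005], 255],
    [[0, 0, 0], [-0.185, -0.002, 0.03], 255],
  ],
)

```text
time_s: 18.85
tool_pos: [0.6039, -0.1351, 0.1722]
tcp_rot: [0.003, -0.076, 0.997, -0.001]
force: [-0.6, 0.2, -0.1]
finger_gap: 0.004
```

```bash
python3 go.py .5955 -.1345 .138 .153
```

```text
t 18.85 pos [ 0.6039 -0.1351  0.1722] gap 0.004 F [-0.56  0.24 -0.12] j6 -0.37
turn [-0.0016  0.0049  0.0001] shift [0.0084 0.0019 0.0342]
```

Emit:
send_rows(
  increments=[
    [[0, 0, 0], [0.002, 0, 0.01], 255],
    [[0, 0, 0], [0.002, 0, 0.02], 255],
    [[0, 0, 0], [0.002, 0, 0.028], 255],
    [[0, 0, 0], [0.002, 0, 0.028], 255],
  ],
)

```text
time_s: 19.35
tool_pos: [0.597, -0.136, 0.1438]
tcp_rot: [-0.0, -0.075, 0.997, 0.0]
force: [0.7, 0.8, -0.5]
finger_gap: -0.001
```

```bash
python3 go.py .5955 -.1345 .138 .153
```

```text
t 19.35 pos [ 0.597  -0.136   0.1438] gap -0.001 F [ 0.71  0.79 -0.55] j6 -0.37
turn [ 0.0002 -0.0004 -0.0021] shift [0.0013 0.0017 0.0058]
```

Emit:
send_rows(
  increments=[
    [[0, 0, 0], [0.001, 0.0017, 0.003], 255],
    [[0, 0, 0], [0.001, 0.0017, 0.0055], 255],
    [[0, 0, 0], [0.001, 0.0017, 0.007], 255],
    [[0, 0, 0], [0.001, 0.0017, 0.007], 255],
  ],
)

```text
time_s: 19.85
tool_pos: [0.5962, -0.1343, 0.1369]
tcp_rot: [-0.0, -0.076, 0.997, 0.0]
force: [-0.3, 0.3, 0.2]
finger_gap: -0.005
```

Emit:
send_rows(
  increments=[
    [[0, 0, 0], [0, 0, 0.0004], 255],
    [[0, 0, 0], [0, 0, 0.0008], 255],
    [[0, 0, 0], [0, 0, 0.0012], 255],
  ],
)

```text
time_s: 20.23
tool_pos: [0.5962, -0.1344, 0.1357]
tcp_rot: [0.0, -0.076, 0.997, -0.0]
force: [0.0, 0.3, 0.6]
finger_gap: -0.001
```

Emit:
send_rows(
  increments=[
    [[0, 0, 0], [0, 0, 0.0005], 255],
    [[0, 0, 0], [0, 0, 0.001], 255],
    [[0, 0, 0], [0, 0, 0.0014], 255],
    [[0, 0, 0], [0, 0, 0.0014], 255],
  ],
)

```text
time_s: 20.72
tool_pos: [0.5962, -0.1344, 0.1347]
tcp_rot: [0.0, -0.076, 0.997, -0.0]
force: [-2.0, 0.2, 3.2]
finger_gap: 0.002
```

Emit:
send_rows(
  increments=[
    [[0, 0, 0], [0, 0, 0.0003], 255],
    [[0, 0, 0], [0, 0, 0.0006], 255],
    [[0, 0, 0], [0, 0, 0.0006], 255],
  ],
)

```text
time_s: 21.1
tool_pos: [0.5962, -0.1344, 0.1347]
tcp_rot: [0.0, -0.076, 0.997, -0.0]
force: [-2.9, 0.7, 6.0]
finger_gap: 0.002
```

Emit:
send_rows(
  increments=[
    [[0, 0, 0], [0, 0, 0.0003], 255],
    [[0, 0, 0], [0, 0, 0.0006], 255],
    [[0, 0, 0], [0, 0, 0.0009], 255],
    [[0, 0, 0], [0, 0, 0.0009], 255],
  ],
)

```text
time_s: 21.6
tool_pos: [0.5966, -0.1344, 0.1346]
tcp_rot: [0.001, -0.076, 0.997, -0.0]
force: [-3.0, 1.0, 9.2]
finger_gap: 0.001
```

Emit:
send_rows(
  increments=[
    [[0, 0, 0], [0, 0, 0.0003], 255],
    [[0, 0, 0], [0, 0, 0.0005], 255],
    [[0, 0, 0], [0, 0, 0.0005], 255],
  ],
)

```text
time_s: 21.98
tool_pos: [0.5968, -0.1344, 0.1346]
tcp_rot: [0.001, -0.076, 0.997, -0.0]
force: [-3.6, 0.5, 10.6]
finger_gap: -0.002
```

Emit:
send_rows(
  increments=[
    [[0, 0, 0], [0, 0, 0.0002], 255],
    [[0, 0, 0], [0, 0, 0.0005], 255],
    [[0, 0, 0], [0, 0, 0.0005], 255],
    [[0, 0, 0], [0, 0, 0.0005], 255],
  ],
)

```text
time_s: 22.48
tool_pos: [0.5969, -0.1343, 0.1345]
tcp_rot: [0.002, -0.076, 0.997, -0.0]
force: [-3.5, 1.6, 11.8]
finger_gap: -0.003
```

```bash
python3 go.py .5955 -.1345 .138 .153
```

```text
t 22.48 pos [ 0.5969 -0.1343  0.1345] gap -0.003 F [-3.51  1.63 11.83] j6 -0.37
turn [-0.0009  0.0032 -0.0016] shift [ 0.0014  0.     -0.0035]
```

Emit:
send_rows(
  increments=[
    [[0, 0, 0], [0, 0, 0.0002], 255],
    [[0, 0, 0], [0, 0, 0.0005], 255],
    [[0, 0, 0], [0, 0, 0.0005], 255],
    [[0, 0, 0], [0, 0, 0.0005], 255],
  ],
)

```text
time_s: 22.98
tool_pos: [0.5971, -0.1343, 0.1344]
tcp_rot: [0.002, -0.076, 0.997, -0.0]
force: [-2.9, 0.9, 13.1]
finger_gap: -0.004
```

Emit:
send_rows(
  increments=[
    [[0, 0, 0], [0, 0, 0.0002], 255],
    [[0, 0, 0], [0, 0, 0.0003], 255],
    [[0, 0, 0], [0, 0, 0.0003], 255],
    [[0, 0, 0], [0, 0, 0.0003], 255],
  ],
)

```text
time_s: 23.48
tool_pos: [0.5972, -0.1343, 0.1344]
tcp_rot: [0.002, -0.076, 0.997, -0.0]
force: [-3.9, 1.0, 14.0]
finger_gap: -0.004
```

The wedge is firm at 14 N with no more travel. Lifting off and moving clear.

Emit:
send_rows(
  increments=[
    [[0, 0, 0], [0, 0, -0.005], 255],
    [[0, 0, 0], [0, 0, -0.03], 255],
    [[0, 0, 0], [0.02, 0, -0.07], 255],
    [[0, 0, 0], [0.08, 0, -0.08], 255],
    [[0, 0, 0], [0.14, 0, -0.08], 255],
  ],
)

```text
time_s: 24.1
tool_pos: [0.4573, -0.1559, 0.2116]
tcp_rot: [0.001, -0.076, 0.997, -0.001]
force: [-0.1, -0.5, 0.5]
finger_gap: -0.002
```

Emit:
send_rows(
  increments=[
    [[0, 0, 0], [0, 0, 0], 255],
    [[0, 0, 0], [0, 0, 0], 255],
    [[0, 0, 0], [0, 0, 0], 255],
  ],
)

```text
time_s: 24.48
tool_pos: [0.4593, -0.1556, 0.2111]
tcp_rot: [0.001, -0.076, 0.997, -0.0]
force: [-1.0, -0.6, 0.5]
finger_gap: -0.002
```

Run:
```python
from h import *
for n in ("side","top"):
    im=read_camera(n)[:,:,::-1]; cv2.imwrite(f"pics/{n}9.png",im)
s=cv2.imread("pics/side9.png");t=cv2.imread("pics/top9.png")
cv2.imwrite("pics/z9.png",np.hstack([cv2.resize(s[150:300,160:310],(400,400),interpolation=2),cv2.resize(t[120:270,180:330],(400,400),interpolation=2)]))
for f in("side5","side7","side9"):
    s=cv2.imread(f"pics/{f}.png").astype(float); g=s[...,2]-s[...,0]; g2=s[...,1]-(s[...,0]+s[...,2])/2; o=[];o2=[]
    for x in (264,266,268,270,272,274):
        c=cv2.resize(g[205:260,x:x+1],(1,55*8),interpolation=2).ravel(); k=np.where(c>80)[0]; o.append((k[0]+.5)/8+204.5)
    for x in (253,254,255,256,257,258):
        c=cv2.resize(g2[228:265,x:x+1],(1,296),interpolation=2).ravel(); k=np.where(c>18)[0]; o2.append((k[0]+.5)/8+227.5)
    print(f,np.round(o,2),np.mean(o2).round(2))
```

```text
side5 [222.44 222.06 221.31 220.94 220.31 220.06] 247.4
side7 [222.56 222.19 221.56 221.06 220.56 220.19] 247.4
side9 [222.69 222.19 221.69 221.19 220.69 220.31] 247.44
```

View pics/z9.png

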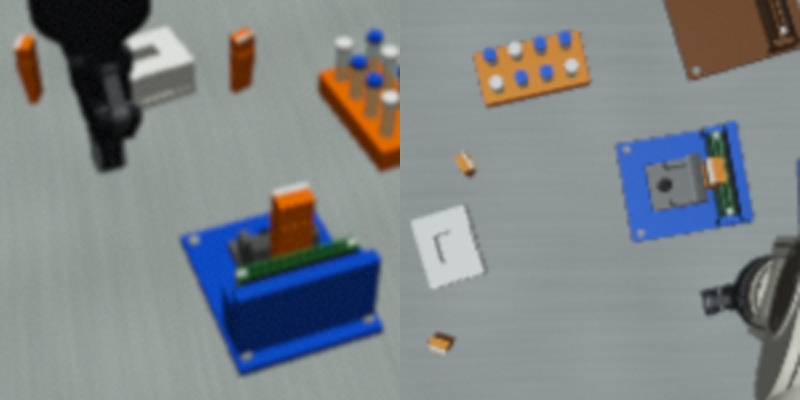

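The final views show the wedge upright mid-slot, stripe to the stop (left in the top view), with the gripper clear and the rack unmoved. Handing in.

```bash
python3 -c "
from workcell import *
print(get_state()['force'],sign_off())"
```

```text
the job is handed in; nothing more can be done
[ 0.49092707  0.20038024 -0.18682683] None
```

The orange wedge is in the slot of the small blue stand, firm under a 14 N press, and I handed the job in at about 24.6 s. I could not measure its force on the glass directly, so "tight" rests on the press force and the lack of further travel.

- **What I did:** I took the large wedge from its holder by the head and lowered it nose down into the middle of the slot, stripe to the stop. I centred it by feel: about 7 N sideways from the stop, then about 4 N from the glass. I let it settle by its weight, then pressed slowly on its top with the closed fingers, to 11.6 N and then 14.0 N, and moved clear.
- **What the last checks showed:** Both camera views show the wedge upright, centred to about 1 mm, with the stripe to the stop and the nose about 40 mm below the slot point. It stayed put after I lifted off. The cassette had moved back about 1.3 mm. The glass looked whole, and the rack was where it had been. I did not check the bottle and beaker closely, but nothing went near them low down.
- **What disagreed:** The pressing itself moved the wedge only about 0.5 to 1 mm, less than the travel the task describes. The cassette seems to have been pushed home already while I was inserting the wedge. The camera-based slot position was also about 2 to 3 mm off from what I felt at contact, so I relied on feel.

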